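# Start the pottery turntable and hold its speed lever in the green

### The arm

A 6-joint arm with a two-finger parallel gripper is mounted at the origin on the work surface. World frame = base frame: x ahead of the robot, y to its left, z up, the work surface at z = 0. Lengths are in mm, angles in rad, forces in N, time in s.
With the tool pointing down it reaches from about 300 to 775 mm from the base axis. Payload 14.6 kg.
Tool frame: the origin (TCP) lies on the centre line of the jaws, within the pads' length; the fingertips stand 19 mm ahead of it and the grasp point (between the pads) is the TCP (bot.tip_reach is the distance from the TCP to the fingertips, in mm); y points along the fingers, x is the direction in which the jaws open and shut, and the axes are right-handed (so a half turn about y gives the same grasp; the last joint's range is limited). The gripper opens to 85 mm and grips with 20 to 120 N. Pads are 22 mm wide; open, the fingers measure 114 mm over their backs; the gripper's body (76 mm by 85 mm) begins 54 mm behind the grasp point. The pads swing forward as they close: fully open they stand 13 mm farther back than shut.
Start: joints at [-1.3, 0.3, 1.521, -0, 1.321, -0.067], TCP at [182.27, -518.91, 250.281] pointing down, gripper open.
Joint ranges: [-3.03, 3.03], [-0.79, 2.21], [0.23, 2.52], [-1.04, 4.18], [0, 3.07], [-2.55, 2.55]. Speed limits (rad/s): [2.22, 2.22, 2.57, 3.14, 3.14, 3.14].

### API

Orientations are given as a unit quaternion [w, x, y, z].
In Python, from rig import bot gives the robot as it stands. Calls block until the motion is done:
- bot.move_to(position, orientation): joint-space move of the TCP to a pose.
- bot.servo_line(position, attitude=None, speed=150, until_force=None): straight line of the TCP; attitude=None keeps the orientation; speed is the mean speed in mm/s. With until_force (N) it stops when the force on the tool has changed by that much, and returns True; else False.
- bot.move_joints(angles): joint-space move.
- bot.move_gripper(opening, grip_force=None): finger opening in mm; grip_force is the grip in N (None keeps the last); returns when the fingers have stopped.
- bot.dwell(seconds).
- bot.ik(position, orientation): joint angles nearest the present ones, or None.
- bot.read_state(): the state.
- bot.read_camera(name): name is "side" or "top"; returns a dict with "image" (384x512x3 uint8, blue, green, red), "depth" (384x512 float32, mm along the optical axis (not along the pixel's ray), 0 where there is no reading), "fovy" (degrees; the focal length in pixels is half the picture's height over the tangent of half this angle, whatever the lens; pixels are square), "cx", "cy" (the principal point, pixels), "eye" and "attitude" of the camera in the world. Camera axes: x right, y down, z forward; pixel columns grow to the right and rows downward; lengths in mm; the calibration is good to about 2 mm. A picture is of the moment at which its call begins.
A pose or a line that the arm cannot do raises bot.MotionError and nothing moves.
- bot.finish_job(): hands the job in, once; it reports no verdict.
The state is a dict: "clock": time; "joint_positions": joint angles; "qvel": joint speeds; "effort": joint torques, N m; "ee_pos": TCP position; "tool_rot": TCP orientation; "ft_force": force on the tool from outside, world axes, zero at the start; "moment": the same for the moment, N m; "grip_width": finger opening in mm.
Only numpy, scipy, OpenCV 4.12 (cv2) and the standard library are available. Lean on these libraries where they do the work, as an engineer would, in place of code of your own. Each camera call takes 0.05 s, during which the arm holds its last target.

### The job

Start up the electric pottery turntable: on the grey control box press the white key, then the yellow key, then the blue key, each fully down and let back up before the next, with the speed lever still at rest and without pressing the red stop key. Then, with the fingers, push the spring-loaded speed lever away from the robot until its white pointer stands in the middle of the green band (lever about upright), and finish while still holding it steady there, because it springs back if let go. Never let the lever run into the red, and leave the other things on the table where they are.

Things in the scene. Friction and masses are not known exactly. Their poses are not given: they have to be found in the camera images.
- key_box: grey control box 160 x 160 x 45 mm, fixed; origin under its centre, z up. Four keys stand on its top at the corners of a square of 64 mm side, turned with the box; which colour sits at which corner changes
- lever_unit: dark fixed housing of the speed lever, 140 x 120 x 36 mm; origin at table level under the lever's hinge, z up; its x axis is the direction in which the lever is pushed (away from the robot, give or take 20 degrees), y to the left. A scale quadrant stands on its left (y) side, 17 to 35 mm from the lever: a rim 68 mm from the hinge coloured, in order of travel, white, green, yellow, red
- lever_hinge (a point): the lever's hinge, 50 mm above the table; the lever turns about the housing's y axis through it
- lever_bar (a point): middle of the lever's black cross bar: a level round bar 18 mm thick and 84 mm long along the housing's y axis, 125 mm from the hinge, on a steel stem 10 mm thick. At rest the lever leans 0.52 rad back towards -x of the housing, the bar 62 mm behind the hinge and 158 mm above the table; upright, the bar is right over the hinge at 175 mm above the table
- speed_lever (a joint): swing of the speed lever in rad: 0 at rest (leaning back), grows as the bar is pushed to +x of the housing, 0.52 upright, 1.05 at the stop. A white pointer on the stem runs over the scale: white 0 to 0.42, green 0.42 to 0.62, yellow 0.62 to 0.75, red from 0.75. A spring brings it back when let go: about 2 N at the bar starts it, about 5 N holds it in the green
- white_key_top (a point): centre of the top of the white key (power): a round cap 26 mm across in a grey collar 42 mm across, top 67 mm above the table when up and 10 mm above its collar; it goes straight down
- white_key (a joint): travel of the white key in m: 0 up, 0.006 fully down; a spring (1.5 N to start, 5 N fully down) brings it back up
- yellow_key_top (a point): centre of the top of the yellow key (turning direction): a round cap 26 mm across in a grey collar 42 mm across, top 67 mm above the table when up and 10 mm above its collar; it goes straight down
- yellow_key (a joint): travel of the yellow key in m: 0 up, 0.006 fully down; a spring (1.5 N to start, 5 N fully down) brings it back up
- blue_key_top (a point): centre of the top of the blue key (enable): a round cap 26 mm across in a grey collar 42 mm across, top 67 mm above the table when up and 10 mm above its collar; it goes straight down
- blue_key (a joint): travel of the blue key in m: 0 up, 0.006 fully down; a spring (1.5 N to start, 5 N fully down) brings it back up
- red_key_top (a point): centre of the top of the red key (stop, not to be pressed): a round cap 26 mm across in a grey collar 42 mm across, top 67 mm above the table when up and 10 mm above its collar; it goes straight down
- red_key (a joint): travel of the red key in m: 0 up, 0.006 fully down; a spring (1.5 N to start, 5 N fully down) brings it back up
- tape: pink tape measure, 56 x 50 x 22 mm, loose, between the two units; origin under its centre
- stick: wooden stick 190 x 12 x 8 mm, loose, flat on the table in front of the robot; origin under its centre, x along it
- pot: grey-beige open pot, 100 mm across, 85 mm high, loose; origin under its centre
- lid_disc: pale flat disc 116 mm across, 12 mm thick, loose; origin under its centre
- brush: brush about 200 mm long, lying on the table, loose; x along it
- tile: terracotta tile 75 x 75 x 9 mm, loose; origin under its centre
- banding_wheel: turquoise hand turntable, 170 mm across, 54 mm high, loose; origin under its centre
There are look-alikes about, which are no part of the job. Several things look just like the lever_unit: the one meant starts farthest from the robot's base.

How it is judged:
By the outcome, as a careful person would: the job done as asked, in the order asked, and still so for the second after the job is handed in, while the arm keeps its last pose, push and grip.
It also fails if it takes over 54 s, if anything falls off the work surface, if the arm or the gripper's body presses on something with over 40 N, if the wrist force passes 120 N, or if a joint passes its speed limit or range.

## Working session

There is one attempt and no reset: what is moved stays moved. The work goes in short steps, each a Python script; the robot and the scene stay as the last script left them, time stands still between calls to the robot, and variables do not carry over. Pictures are saved under pics/ and viewed, and the job is handed in when it is done.

```bash
ls; mkdir -p pics; cat > h.py <<'E'
import numpy as np, cv2
from rig import bot
from scipy.spatial.transform import Rotation as R
def cam(n):
    c=bot.read_camera(n); h=c["image"].shape[0]
    c["f"]=h/2/np.tan(np.radians(c["fovy"])/2)
    w,x,y,z=c["attitude"]; c["R"]=R.from_quat([x,y,z,w]).as_matrix(); c["eye"]=np.array(c["eye"],float)
    return c
def ray(c,u,v): return c["R"]@np.array([(u-c["cx"])/c["f"],(v-c["cy"])/c["f"],1.])
def onz(c,u,v,z):
    d=ray(c,u,v); return c["eye"]+d*(z-c["eye"][2])/d[2]
def cloud(c):
    h,w=c["depth"].shape; v,u=np.mgrid[:h,:w]
    d=np.stack([(u-c["cx"])/c["f"],(v-c["cy"])/c["f"],np.ones_like(u)],-1)*c["depth"][...,None]
    return d@c["R"].T+c["eye"]
def proj(c,p):
    q=c["R"].T@(np.array(p)-c["eye"]); return q[0]/q[2]*c["f"]+c["cx"],q[1]/q[2]*c["f"]+c["cy"]
E
python3 - <<'E'
from h import *
for n in("top","side"):
    c=cam(n); cv2.imwrite(f"pics/{n}0.png",cv2.resize(c["image"],(800,600),interpolation=cv2.INTER_CUBIC)); print(n,c["eye"],c["attitude"],c["fovy"],c["cx"],c["cy"])
print(bot.read_state())
E
```

```text
pics
top [ 365.51327874  -30.28741053 1106.25036919] [ 0.06669207 -0.69768022  0.71117872 -0.05494819] 55.82592309848444 255.69824070145043 192.82970388639887
side [-143.64067885  950.9878428   863.41149839] [ 0.14475446 -0.27731527  0.83307932 -0.45620306] 47.04795946198488 264.42492417249326 192.01296265963035
{'clock': 0.1, 'joint_positions': array([-1.29959981e+00,  3.00423295e-01,  1.52152475e+00,  1.77059131e-05,
        1.32072964e+00, -6.65697381e-02]), 'qvel': array([-9.37274477e-05, -2.51549615e-03, -1.71612038e-03,  2.13107109e-05,
       -1.03190250e-03,  1.58385321e-03]), 'effort': array([-4.19659027e-04, -5.44377136e+01, -3.62369299e+01, -1.33997751e-04,
        3.05066984e-03,  1.14064193e-05]), 'ee_pos': array([ 182.22267699, -518.72654974,  249.77136459]), 'tool_rot': array([ 0.57717314, -0.57667947,  0.40914074, -0.40855331]), 'ft_force': array([ 0.43935507,  0.74364816, -1.08410547]), 'moment': array([-0.01536718,  0.00369248, -0.03248955]), 'grip_width': 85.60251127711321}
```

View pics/top0.png

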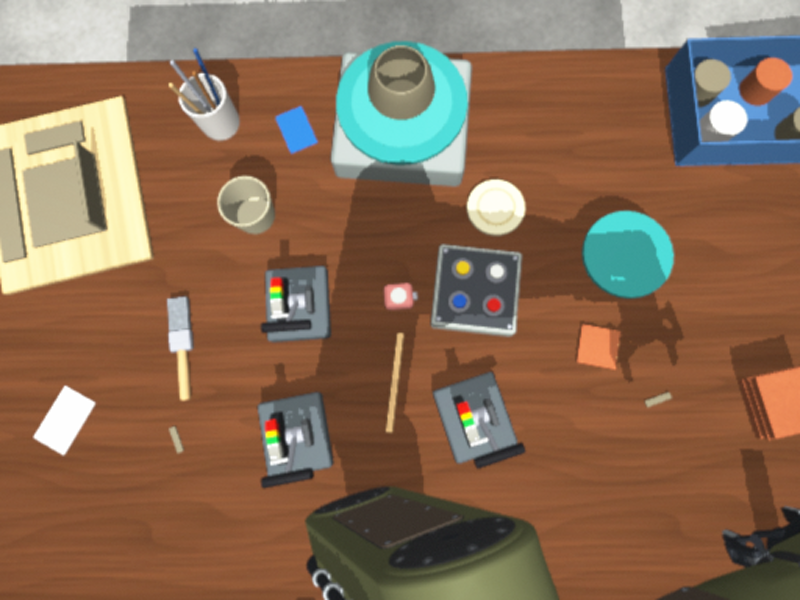

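View pics/side0.png

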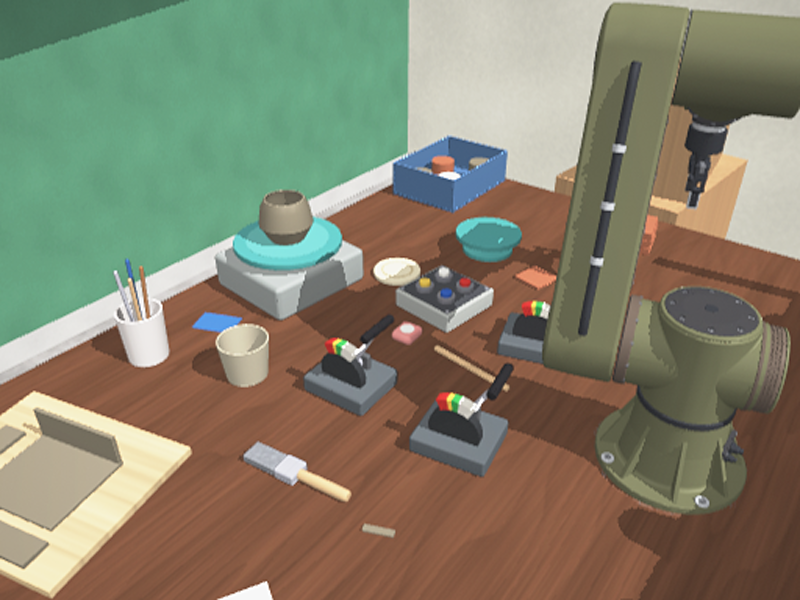

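The top view shows three lever look-alikes. The far one is at about (297,303) in the 800-px picture. The keys are yellow (462,268), white (497,271), blue (460,301) and red (493,305). Next I measure them.

```bash
cat > m.py <<'E'
from h import *
c=cam("top"); s=cam("side")
im=c["image"]; np.savez("top0.npz",im=im,depth=c["depth"])
hsv=cv2.cvtColor(im,cv2.COLOR_BGR2HSV); P=cloud(c)
def win(u0,v0,u1,v1):
    m=np.zeros(im.shape[:2],np.uint8); m[v0:v1,u0:u1]=1; return m>0
box=win(284,162,328,208)
H,S,V=[hsv[...,i].astype(int) for i in range(3)]
M={"yellow":(H>18)&(H<35)&(S>130)&(V>100),"blue":(H>100)&(H<130)&(S>120)&(V>80),"red":((H<8)|(H>172))&(S>130)&(V>80),"white":(S<60)&(V>185)}
for k,m in M.items():
    mm=(m&box).astype(np.uint8); n,l,st,ce=cv2.connectedComponentsWithStats(mm)
    i=1+np.argmax(st[1:,4]); p=onz(c,*ce[i],67); print(k,st[i],ce[i].round(1),p.round(1),"depth z",np.median(P[l==i],0).round(1))
w=im[150:240,150:340]; cv2.imwrite("pics/crop0.png",cv2.resize(w,None,fx=4,fy=4,interpolation=cv2.INTER_NEAREST))
# side view of lever
cv2.imwrite("pics/crops0.png",cv2.resize(s["image"][190:310,180:340],None,fx=5,fy=5,interpolation=cv2.INTER_NEAREST))
# clouds
for (nm,a) in (("far",win(160,165,215,225)),("near",win(160,245,215,315)),("r",win(270,230,340,305))):
    q=P[a]; 
    b=q[(q[:,2]>130)&(q[:,2]<200)]; h=q[(q[:,2]>28)&(q[:,2]<44)]
    print(nm,"bar",len(b),b.mean(0).round(1),"house",h.mean(0).round(1),cv2.minAreaRect(h[:,:2].astype(np.float32)))
    print("  bar rect",cv2.minAreaRect(b[:,:2].astype(np.float32)),np.percentile(b[:,2],[5,50,95]))
a=win(270,150,345,220);q=P[a];h=q[(q[:,2]>38)&(q[:,2]<54)];print("box",cv2.minAreaRect(h[:,:2].astype(np.float32)))
E
python3 m.py
```

```text
yellow [292 167   9   9  60] [295.6 171. ] [ 609.  -132.9   67. ] depth z [ 608.7 -133.4   67.8]
blue [290 188   9   9  59] [293.7 192.4] [ 545.6 -125.1   67. ] depth z [ 546.4 -125.5   68. ]
red [312 191   8   9  57] [315.5 194.8] [ 537.1 -187.9   67. ] depth z [ 536.6 -188.7   68.4]
white [314 169   8   9  57] [317.5 173.1] [ 601.5 -196.7   67. ] depth z [ 601.3 -196.8   68.4]
far bar 226 [494.  176.7 165.3] house [557.7 174.7  36.8] ((555.7523803710938, 185.9542694091797), (140.7191162109375, 119.96675109863281), 3.1697287559509277)
  bar rect ((500.7697448730469, 177.63430786132812), (31.549835205078125, 83.0416259765625), 3.6344153881073) [151.87971446 166.96374365 170.22368311]
near bar 272 [248.8 170.1 164.4] house [313.8 177.5  37.2] ((307.2723388671875, 187.2774658203125), (139.1918182373047, 120.62080383300781), 9.867074012756348)
  bar rect ((254.27635192871094, 172.22679138183594), (33.00713348388672, 82.90147399902344), 9.979713439941406) [144.17341194 166.65490062 170.01087539]
r bar 275 [ 277.9 -169.6  164.4] house [ 336.3 -146.4   37.3] ((333.8924560546875, -147.96768188476562), (139.23074340820312, 119.69187927246094), 17.447463989257812)
  bar rect ((282.49566650390625, -168.8551025390625), (31.46178436279297, 83.154052734375), 16.809478759765625) [143.47722293 166.82933478 170.56181681]
box ((574.552001953125, -160.67466735839844), (159.95970153808594, 160.87814331054688), 82.41284942626953)
```

```bash
cat >> h.py <<'E'
def down(yaw):  # tool y = down, tool x = horizontal at yaw
    x=np.array([np.cos(yaw),np.sin(yaw),0]); y=np.array([0,0,-1.]); z=np.cross(x,y)
    q=R.from_matrix(np.stack([x,y,z],1)).as_quat(); return [q[3],q[0],q[1],q[2]]
E
python3 - <<'E'
from h import *
w,x,y,z=bot.read_state()["tool_rot"]; print(R.from_quat([x,y,z,w]).as_matrix().round(2), bot.tip_reach)
for k,p in (("w",[601.4,-196.7,115]),("y",[609,-133,115]),("b",[546,-125.3,115])):
  for yw in (-97.6,-7.6,82.4):
    q=bot.ik(p,down(np.radians(yw)));print(k,yw,None if q is None else np.round(q,2))
for yw in (-86.5,93.5,3.5,-176.5):
    q=bot.ik([450,174,165],down(np.radians(yw)));print("lev",yw,None if q is None else np.round(q,2))
    q=bot.ik([545,180,170],down(np.radians(yw)));print("lev",yw,None if q is None else np.round(q,2))
E
```

```text
[[ 0.33 -0.    0.94]
 [-0.94  0.    0.33]
 [-0.   -1.    0.  ]] 19.0
w -97.6 [-0.37  0.61  1.4  -0.    1.13  1.33]
w -7.6 [-0.37  0.61  1.4  -0.    1.13 -0.24]
w 82.4 [-0.37  0.61  1.4  -0.    1.13 -1.81]
y -97.6 [-0.27  0.59  1.43 -0.    1.12  1.43]
y -7.6 [-0.27  0.59  1.43 -0.    1.12 -0.14]
y 82.4 [-0.27  0.59  1.43 -0.    1.12 -1.71]
b -97.6 [-0.29  0.47  1.62 -0.    1.05  1.41]
b -7.6 [-0.29  0.47  1.62 -0.    1.05 -0.16]
b 82.4 [-0.29  0.47  1.62 -0.    1.05 -1.73]
lev -86.5 [ 0.29  0.24  1.8  -0.    1.09  1.8 ]
lev -86.5 [ 0.26  0.43  1.54 -0.    1.17  1.76]
lev 93.5 [ 0.29  0.24  1.8  -0.    1.09 -1.34]
lev 93.5 [ 0.26  0.43  1.54 -0.    1.17 -1.38]
lev 3.5 [ 0.29  0.24  1.8  -0.    1.09  0.23]
lev 3.5 [ 0.26  0.43  1.54 -0.    1.17  0.19]
lev -176.5 None
lev -176.5 None
```

```bash
cat > press.py <<'E'
from h import *
import sys
def press(x,y,first=False):
    o=down(np.radians(-7.6))
    bot.move_to([x,y,105],o)
    f0=bot.read_state()["ft_force"]
    hit=bot.servo_line([x,y,78],speed=25,until_force=10)
    s=bot.read_state(); print("hit",hit,"z",s["ee_pos"].round(1),"dF",(s["ft_force"]-f0).round(1),s["clock"])
    return hit
E
python3 - <<'E'
from press import *
bot.move_gripper(0,30)
bot.move_to([601.4,-196.7,160],down(np.radians(-7.6)))
press(601.4,-196.7)
c=cam("side"); cv2.imwrite("pics/w1.png",cv2.resize(c["image"][140:240,220:360],None,fx=5,fy=5,interpolation=cv2.INTER_CUBIC))
E
```

```text
hit True z [ 601.4 -196.7   80.1] dF [-0.9  0.   6. ] 4.1917
```

View pics/w1.png

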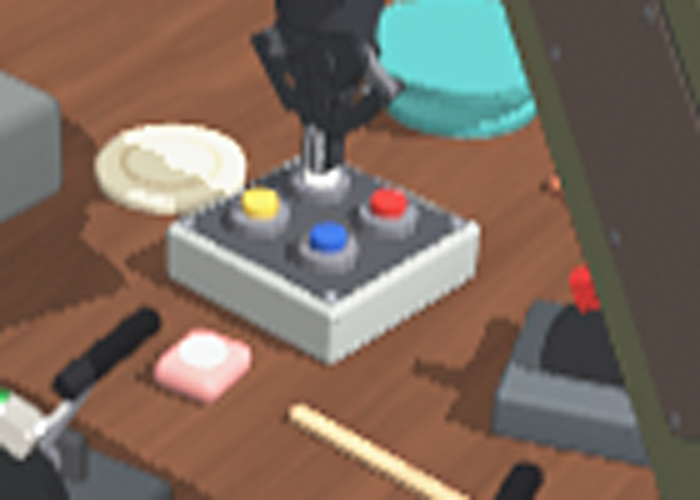

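The tip is on the white cap at about (322,178), at z 61.1 with 6 N. I'll press a little further to be sure it bottoms out.

```bash
cat >> press.py <<'E'
def bottom(x,y):
    for z in (79.6,79.1,78.6,78.1,77.6):
        bot.servo_line([x,y,z],speed=10); bot.dwell(.1)
        s=bot.read_state(); print("  cmd",z,"z",s["ee_pos"][2].round(2),"Fz",s["ft_force"][2].round(1),s["clock"])
        if s["ft_force"][2]>12: break
    bot.servo_line([x,y,110],speed=100); bot.dwell(.1)
    print("  up Fz",bot.read_state()["ft_force"][2].round(1))
E
python3 - <<'E'
from press import *
bottom(601.4,-196.7)
E
```

```text
cmd 79.6 z 80.09 Fz 6.2 4.5917
  cmd 79.1 z 80.0 Fz 10.0 4.9417
  cmd 78.6 z 79.91 Fz 14.5 5.2917
  up Fz -0.2
```

Force now rises with almost no further travel, so the key is bottomed, and it is released. Next are yellow and blue.

```bash
python3 - <<'E'
from press import *
c=cam("side"); cv2.imwrite("pics/w2.png",cv2.resize(c["image"][140:240,220:360],None,fx=5,fy=5,interpolation=cv2.INTER_CUBIC))
for p in ((609,-133),(546,-125.3)):
    if not press(*p): print("no hit")
    bottom(*p)
bot.servo_line([546,-125.3,260],speed=250)
c=cam("top"); cv2.imwrite("pics/t2.png",cv2.resize(c["image"],(800,600),interpolation=cv2.INTER_CUBIC))
P=cloud(c); q=P[160:230,155:220].reshape(-1,3); b=q[(q[:,2]>158)&(q[:,2]<180)]
print(cv2.minAreaRect(b[:,:2].astype(np.float32)), b.mean(0))
v,u=np.where((P[...,2]>158)&(P[...,2]<180)); k=(u>155)&(u<220)&(v>160)&(v<230)
d=np.array([onz(c,a,e,158) for a,e in zip(u[k],v[k])]); print(cv2.minAreaRect(d[:,:2].astype(np.float32)),d.mean(0))
E
```

```text
hit True z [ 609.  -133.1   80.1] dF [-2.8  1.4  6.6] 7.225
  cmd 79.6 z 80.07 Fz 6.6 7.575
  cmd 79.1 z 79.99 Fz 11.0 7.925
  cmd 78.6 z 79.93 Fz 14.3 8.275
  up Fz 0.0
hit True z [ 546.  -125.3   80. ] dF [-2.4  1.   7. ] 10.15
  cmd 79.6 z 80.05 Fz 7.1 10.5
  cmd 79.1 z 79.97 Fz 12.1 10.85
  up Fz 0.0
((493.8399353027344, 177.0196075439453), (18.03714370727539, 82.59590148925781), 2.7067012786865234) [493.11463179 176.72241227 166.64325649]
((494.3394775390625, 178.43325805664062), (17.850120544433594, 82.89096069335938), 3.2858808040618896) [494.29241606 178.62759197 158.        ]
```

View pics/t2.png

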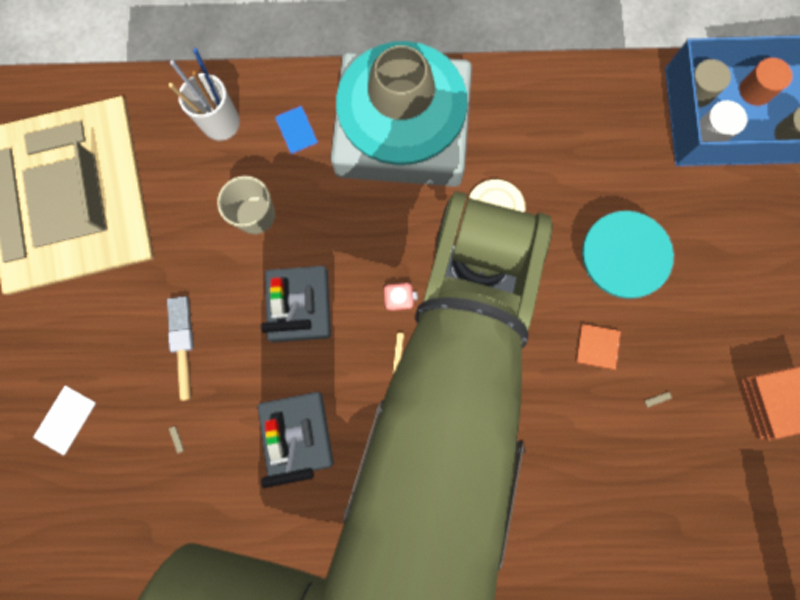

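View pics/w2.png

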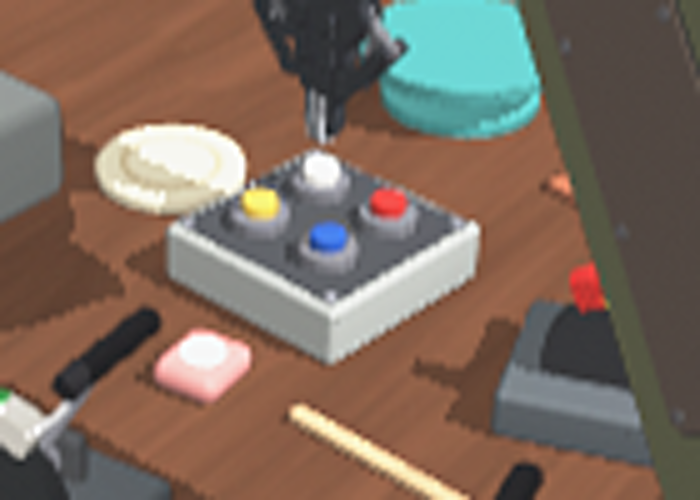

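White is back up at (322,168), nothing else moved, and the lever is still at rest. Next I approach the lever from behind with closed fingers.

```bash
cat > lev.py <<'E'
from h import *
yaw=np.radians(3.2); U=np.array([np.cos(yaw),np.sin(yaw),0]); HG=np.array([494.1,177.4,0])+62*U
O=down(np.radians(93.2))
def at(s,z=168): p=HG+s*U; p[2]=z; return p
def bar(c):
    P=cloud(c); v,u=np.where((P[...,2]>140)&(P[...,2]<190)&(c["image"].max(-1)<70))
    return P,u,v
E
python3 - <<'E'
from lev import *
print(HG)
bot.move_to(at(-118,260),O); bot.servo_line(at(-118),speed=150); bot.dwell(.2)
f0=bot.read_state()["ft_force"]
for s in (-95,-85,-80,-75,-65,-50,-38):
    bot.servo_line(at(s),speed=60); bot.dwell(.1); t=bot.read_state()
    print(s,((t["ee_pos"]-HG)@U).round(1),(t["ft_force"]-f0).round(1),t["clock"])
for n in("top","side"):
    c=cam(n); cv2.imwrite(f"pics/l_{n}.png",cv2.resize(c["image"][150:240,150:240] if n=="top" else c["image"][180:280,180:280],None,fx=6,fy=6,interpolation=cv2.INTER_CUBIC))
E
```

```text
[556.00332738 180.86093331   0.        ]
-95 -95.2 [-1.2  0.4  0.3] 15.0167
-85 -85.0 [-0.2  0.8  1.1] 15.4333
-80 -80.2 [-3.5  0.3  0.4] 15.7833
-75 -75.2 [-4.5  1.3  1.1] 16.1333
-65 -65.4 [-4.3 -0.   1.6] 16.55
-50 -50.5 [-4.9  0.7  3. ] 17.05
-38 -38.5 [-5.2 -0.   3.4] 17.5
```

View pics/l_side.png

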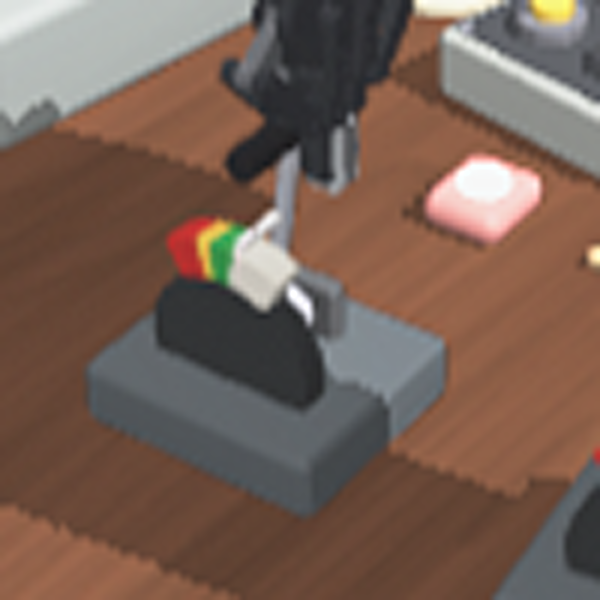

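View pics/l_top.png

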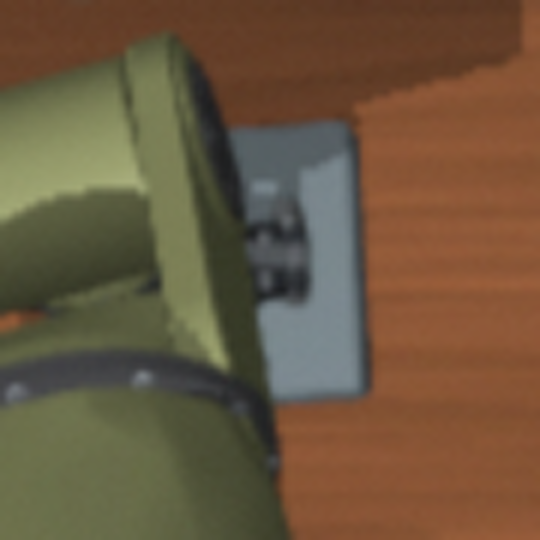

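In the side crop the bar rests on the fingers at about (270,150), and the white pointer is still short of green. First force came at s≈-82, as the geometry predicts. I'll push to upright and check against the side view.

```bash
python3 - <<'E'
from lev import *
for s in (-28,-20):
    bot.servo_line(at(s),speed=40); bot.dwell(.2); t=bot.read_state()
    print(s,((t["ee_pos"]-HG)@U).round(1),t["ft_force"].round(1),t["clock"])
c=cam("side"); im=c["image"]; x0,y0=180,180; 
N=np.array([-U[1],U[0],0])
big=cv2.resize(im[y0:y0+100,x0:x0+100],None,fx=6,fy=6,interpolation=cv2.INTER_CUBIC)
h=HG+[0,0,50]
for th,col in ((.42,(0,255,0)),(.52,(255,255,255)),(.62,(0,255,255))):
    a=th-.52; e=h+125*(np.sin(a)*U+[0,0,np.cos(a)])+42*N; u,v=proj(c,e); print(th,((u-x0+.5)*6).round(),((v-y0+.5)*6).round())
    cv2.circle(big,(int((u-x0+.5)*6),int((v-y0+.5)*6)),3,col,-1)
cv2.imwrite("pics/l2.png",big); cv2.imwrite("pics/l2full.png",cv2.resize(im,(800,600)))
# depth on bar end
P=cloud(c); d=P[y0:y0+100,x0:x0+100].reshape(-1,3); l=(d-HG)
n=l@N; m=(n>25)&(n<50)&(l[:,2]>150)&(l[:,2]<200)&(abs(l@U)<60); print(m.sum(),"s",np.percentile(l[m]@U,[2,50,98]).round(1),"z",np.percentile(l[m][:,2],[2,50,98]).round(1))
m=(n>38)&(n<46)&(l[:,2]>140)&(l[:,2]<200)&(abs(l@U)<40); print("end",m.sum(),np.mean(l[m]@U),np.mean(l[m][:,2]))
E
```

```text
-28 -28.6 [-6.3  0.3  3.9] 18.2
-20 -20.6 [-5.4 -0.8  3.5] 18.75
0.42 234.0 162.0
0.52 212.0 152.0
0.62 191.0 145.0
66 s [-31.8  -4.8   5.7] z [166.1 179.7 199.5]
end 27 -2.4716230435181212 176.4134956685449
```

View pics/l2.png

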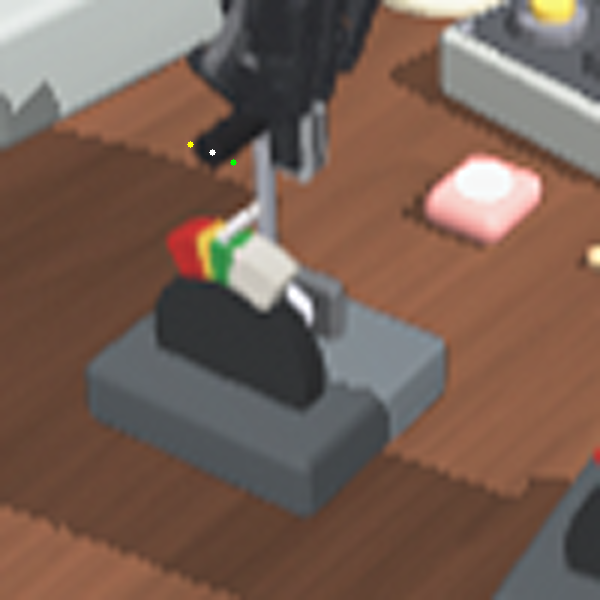

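View pics/l2full.png

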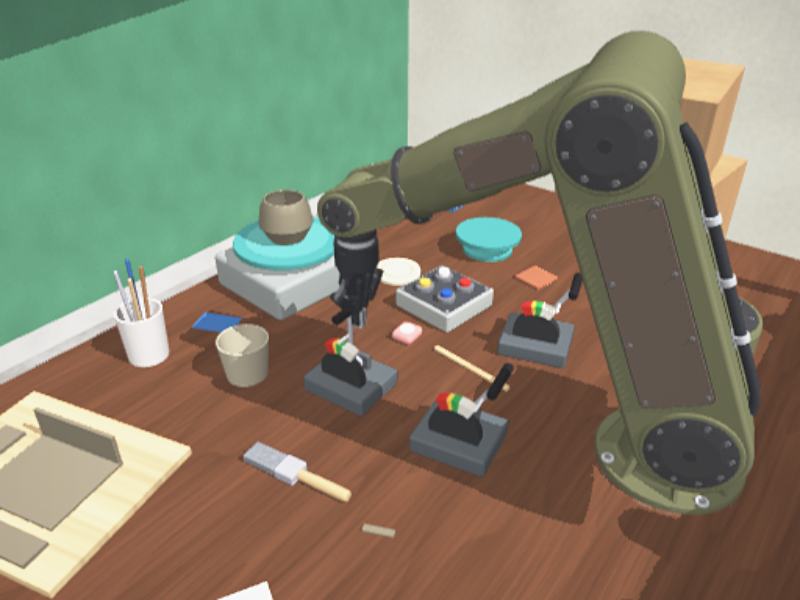

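The bar end is at about (210,152), on the predicted upright mark at (212,152). The pointer runs into the green patch at about (222,240). I'll check it holds steady and hand in.

```bash
python3 - <<'E'
from lev import *
bot.dwell(.5); t=bot.read_state(); print(((t["ee_pos"]-HG)@U).round(2),t["ft_force"].round(1),t["clock"])
bot.finish_job()
E
```

```text
-20.59 [-5.6 -0.7  3.3] 19.3
the job is handed in; nothing more can be done
```

I pressed the white, yellow and blue keys in that order. I then pushed the farthest speed lever to about upright with the closed fingers and handed the job in at 19.3 s while still holding it there.

- **Keys:** each key reached its stop: about 5.9 to 6 mm down, with the force then rising to 12–14 N and almost no further travel. The force read zero after each release. I saw the white key back up in a picture, but checked yellow and blue only by that force reading. The red key was never touched, and the lever was still at rest after the last key press.
- **Lever:** at hand-in the tool stood steady at the upright position, with about 5.6 N pushing back on it, close to the 5 N expected in the green. In the side view the bar end sat on the predicted upright mark, and the pointer ran into the green patch.
- **Small disagreement:** the side camera's depth put the bar end about 2.5 mm short of exactly upright (roughly 0.02 rad). That is about the calibration error and well inside the green band, so I left it.
- **Other things:** none of the loose objects looked moved in the last pictures.

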